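# Feel round the rollers of an open bearing

## Robot

A 7-joint arm with a two-finger parallel gripper is mounted at the origin on the work surface. World frame = base frame: x ahead of the robot, y to its left, z up, the work surface at z = 0. Lengths are in m, angles in rad, forces in N, time in s.
With the tool pointing down it reaches from about 0.4 to 0.85 m from the base axis. Payload 6.9 kg.
Tool frame: the origin (TCP) lies midway between the tips of the shut fingers; the grasp point (between the pads) lies behind it (ctrl.pinch_z is the z of the grasp point in the tool frame, in m); z points along the fingers, y is the line along which they close (so a half turn about z gives the same grasp; the last joint's range is limited). The gripper opens to 85 mm and grips with 20 to 120 N. Pads are 22 mm wide; open, the fingers measure 114 mm over their backs; the gripper's body (76 mm by 85 mm) begins 54 mm behind the grasp point. The pads swing forward as they close: fully open they stand 13 mm farther back than shut.
Start: joints at [-1.002, 0.507, -0.238, 1.5, 0.126, 1.149, -0.155], TCP at [0.279, 0.559, 0.231] pointing down, gripper open.
Joint ranges: [-3.08, 3.08], [-0.24, 2.05], [-1.43, 1.35], [0, 2.5], [-1.52, 4.66], [0.17, 1.96], [-2.89, 2.89]. Speed limits (rad/s): [2.39, 2.39, 3.14, 3.14, 3.14, 3.14, 3.14].

## Interface

Orientations are given as a unit quaternion [w, x, y, z].
In Python, from station import ctrl, get_state, vision, ticket, models gives the robot as it stands. Calls block until the motion is done:
- ctrl.movep(position, orientation): joint-space move of the TCP to a pose.
- ctrl.movel(position, frame=None, max_speed=0.15): straight line of the TCP; frame=None keeps the orientation; max_speed is the mean speed in m/s.
- ctrl.set_joints(angles): joint-space move.
- ctrl.ungrasp() and ctrl.close_gripper(force=None): open the fingers fully, or close them until they stop; force is the grip in N (None keeps the last).
- ctrl.pause(seconds).
- ctrl.ik(position, orientation): joint angles nearest the present ones, or None.
- get_state(): the state.
- vision.grab_frame(name): name is "scene" or "top" or "wrist"; returns (picture, depth): 384x512x3 uint8, blue, green, red; 384x512 float32, m along the optical axis (not along the pixel's ray), 0 where there is no reading.
- vision.camera_info(name): a dict with "mtx" (3x3 intrinsics, pixels), "dist_coeffs" ([k1, k2, p1, p2, k3] as OpenCV has them; the pictures are not rectified), "R" (3x3) and "t" (3): a world point X has camera coordinates R X + t; the wrist camera has in their place "hand_eye" (4x4, takes a point from camera to tool coordinates, whose origin is the TCP and whose axes are the flange's). Camera axes: x right, y down, z forward; pixel columns grow to the right and rows downward; lengths in m; the calibration is good to about 2 mm. A picture is of the moment at which its call begins: read the wrist's pose just before it. camera_info takes no time and is no camera call.
A pose or a line that the arm cannot do raises ctrl.Unreachable and nothing moves.
- ticket.close_job(): hands the job in; it is judged then, once.
Trained networks look in the newest picture that a camera, given by its name, has taken for a name from the list of things; names that differ only in an ending like _2 or _b are one class to them, and where a whole thing is asked for, a point or a joint stands for the part that bears it (a point fixed in the world has none). Each returns a list of dicts, best first, with "p" (0 to 1); they miss things now and then, are a little off and sometimes report something else, mostly with a low value. They report only what shows in the picture. A call takes as long as a camera call. They do not tell look-alikes from the thing itself.
- models.recognise(camera, target): "point" ([column, row] in pixels, amid what is visible of it).
- models.masks_of(camera, target): "mask" (384x512 bool, what is visible of it) and "point" ([column, row] in pixels, amid what is visible of it).
The state is a dict: "time": time; "qpos": joint angles; "qd": joint speeds; "tau": joint torques, N m; "tcp_pos": TCP position; "eef_rot": TCP orientation; "contact_force": force on the tool from outside, world axes, zero at the start; "wrist_torque": the same for the moment, N m; "width": finger opening in m; "gripper_force": force on a finger pad.
Only numpy, scipy, OpenCV 4.12 (cv2) and the standard library are available. Lean on these libraries where they do the work, as an engineer would, in place of code of your own. Each camera call takes 0.05 s, during which the arm holds its last target. There are 200 camera calls.

## Task

Check that the rollers of the open bearing turn freely: with the fingertips, start at the yellow-marked roller and trace round the ring clockwise (seen from above), rubbing lightly over the top of each of the nine rollers in turn so that every one rolls along under the touch. Go gently: never push the sprung ring down to its stop, do not lift it, and leave the loose things around and inside it alone. Finish clear of the ring.

Things in the scene. Friction and masses are not known exactly. Their poses are not given: they have to be found in the camera images.
- cradle: Grey round steel inspection cradle fixed on a black rubber mat (320 x 520 x 3 mm, fixed to the bench, under everything of the job), 250 mm across, 16 mm high; origin: centre of its underside, z up, on the axis of the bearing. Its x axis points from the centre to the yellow-marked roller 0.
- ring_float (a joint): The open dark steel bearing cage (outer diameter 240, inner 124 mm), carried by the cradle on springs: it only moves up and down. 0 at rest, positive as it is pressed down (m), stop at 0.012; 0.5 N per mm, and it rises back when released. Roller tops are 69 mm above the bench at rest and stand 9 mm above the cage's rims and 13 mm above the webs between rollers.
- top0 (a point): Top of roller 0, mid-length, at rest 69 mm above the bench, on the 90 mm radius circle about the cradle's axis. Roller 0 is marked by a yellow lug 40 mm wide and 6 mm thick that sticks out 20 mm from the outer rim beside it, with a yellow patch on the rim; the lug lies 9 mm below the roller tops. Rollers 1 to 8 follow clockwise seen from above, 40 degrees (62 mm) apart.
- top1 (a point): Top of roller 1, mid-length, at rest 69 mm above the bench, on the 90 mm radius circle about the cradle's axis. 40 degrees clockwise of roller 0 seen from above.
- top2 (a point): Top of roller 2, mid-length, at rest 69 mm above the bench, on the 90 mm radius circle about the cradle's axis. 80 degrees clockwise of roller 0 seen from above.
- top3 (a point): Top of roller 3, mid-length, at rest 69 mm above the bench, on the 90 mm radius circle about the cradle's axis. 120 degrees clockwise of roller 0 seen from above.
- top4 (a point): Top of roller 4, mid-length, at rest 69 mm above the bench, on the 90 mm radius circle about the cradle's axis. 160 degrees clockwise of roller 0 seen from above.
- top5 (a point): Top of roller 5, mid-length, at rest 69 mm above the bench, on the 90 mm radius circle about the cradle's axis. 200 degrees clockwise of roller 0 seen from above.
- top6 (a point): Top of roller 6, mid-length, at rest 69 mm above the bench, on the 90 mm radius circle about the cradle's axis. 240 degrees clockwise of roller 0 seen from above.
- top7 (a point): Top of roller 7, mid-length, at rest 69 mm above the bench, on the 90 mm radius circle about the cradle's axis. 280 degrees clockwise of roller 0 seen from above.
- top8 (a point): Top of roller 8, mid-length, at rest 69 mm above the bench, on the 90 mm radius circle about the cradle's axis. 320 degrees clockwise of roller 0 seen from above.
- roller0 (a joint): Roller 0: steel, 28 mm diameter, 36 mm long, lying radially, turns very easily (under 0.3 N at its surface) about its own length and stays as left. Value in rad, 0 at start (black stripe on top), grows as a fingertip rubs over its top in the clockwise direction of travel.
- roller1 (a joint): Roller 1: steel, 28 mm diameter, 36 mm long, lying radially, turns very easily (under 0.3 N at its surface) about its own length and stays as left. Value in rad, 0 at start (black stripe on top), grows as a fingertip rubs over its top in the clockwise direction of travel.
- roller2 (a joint): Roller 2: steel, 28 mm diameter, 36 mm long, lying radially, turns very easily (under 0.3 N at its surface) about its own length and stays as left. Value in rad, 0 at start (black stripe on top), grows as a fingertip rubs over its top in the clockwise direction of travel.
- roller3 (a joint): Roller 3: steel, 28 mm diameter, 36 mm long, lying radially, turns very easily (under 0.3 N at its surface) about its own length and stays as left. Value in rad, 0 at start (black stripe on top), grows as a fingertip rubs over its top in the clockwise direction of travel.
- roller4 (a joint): Roller 4: steel, 28 mm diameter, 36 mm long, lying radially, turns very easily (under 0.3 N at its surface) about its own length and stays as left. Value in rad, 0 at start (black stripe on top), grows as a fingertip rubs over its top in the clockwise direction of travel.
- roller5 (a joint): Roller 5: steel, 28 mm diameter, 36 mm long, lying radially, turns very easily (under 0.3 N at its surface) about its own length and stays as left. Value in rad, 0 at start (black stripe on top), grows as a fingertip rubs over its top in the clockwise direction of travel.
- roller6 (a joint): Roller 6: steel, 28 mm diameter, 36 mm long, lying radially, turns very easily (under 0.3 N at its surface) about its own length and stays as left. Value in rad, 0 at start (black stripe on top), grows as a fingertip rubs over its top in the clockwise direction of travel.
- roller7 (a joint): Roller 7: steel, 28 mm diameter, 36 mm long, lying radially, turns very easily (under 0.3 N at its surface) about its own length and stays as left. Value in rad, 0 at start (black stripe on top), grows as a fingertip rubs over its top in the clockwise direction of travel.
- roller8 (a joint): Roller 8: steel, 28 mm diameter, 36 mm long, lying radially, turns very easily (under 0.3 N at its surface) about its own length and stays as left. Value in rad, 0 at start (black stripe on top), grows as a fingertip rubs over its top in the clockwise direction of travel.
- socket: Loose dark steel socket, 30 mm diameter, 40 mm tall, standing on the cradle inside the cage near its centre (its top 59 mm above the bench); origin: centre of underside.
- tape: Loose grey roll of tape lying flat, 92 mm diameter, 40 mm high; origin: centre of underside.
- carton: Loose blue carton, 60 x 85 x 50 mm high; origin: centre of underside.
- grease: Loose jar with red cap, 60 mm diameter, 70 mm tall; origin: centre of underside.
Not all that is in view belongs to the job. Of the things that look like the grease, the middle-sized one is meant.

How it is judged:
On the way, in this order (a step that is already met when the one before it is completed fails the run):
1. the yellow-marked roller 0 has been rolled forward (clockwise travel) by more than 0.5 rad, the next ones not yet (value of joint roller0 above 0.5 rad), for 0.05 s.
2. then roller 1 has been rolled forward (clockwise travel) by more than 0.5 rad, the next ones not yet (value of joint roller1 above 0.5 rad), for 0.05 s.
3. then roller 2 has been rolled forward (clockwise travel) by more than 0.5 rad, the next ones not yet (value of joint roller2 above 0.5 rad), for 0.05 s.
4. then roller 3 has been rolled forward (clockwise travel) by more than 0.5 rad, the next ones not yet (value of joint roller3 above 0.5 rad), for 0.05 s.
5. then roller 4 has been rolled forward (clockwise travel) by more than 0.5 rad, the next ones not yet (value of joint roller4 above 0.5 rad), for 0.05 s.
6. then roller 5 has been rolled forward (clockwise travel) by more than 0.5 rad, the next ones not yet (value of joint roller5 above 0.5 rad), for 0.05 s.
7. then roller 6 has been rolled forward (clockwise travel) by more than 0.5 rad, the next ones not yet (value of joint roller6 above 0.5 rad), for 0.05 s.
8. then roller 7 has been rolled forward (clockwise travel) by more than 0.5 rad, the next ones not yet (value of joint roller7 above 0.5 rad), for 0.05 s.
9. then roller 8 has been rolled forward (clockwise travel) by more than 0.5 rad (value of joint roller8 above 0.5 rad), for 0.05 s.
At the end, for the whole second after the job is handed in: All nine rollers have been rolled forward by more than 0.5 rad (about 7 mm of rubbing) in clockwise order from the marked one, the ring has risen back to within 2.5 mm of rest, and the four loose things stand within 15 mm of where they were (value of joint each of roller0, roller1, roller2, roller3, roller4, roller5, roller6, roller7, roller8 above 0.5 rad and value of joint ring_float between -0.0025 and 0.0025 m and distance of each of socket, tape, carton, grease from where it was at the start of the episode below 0.015 m and linear speed of each of socket, tape, carton, grease below 0.02 m/s); the robot touches nothing.
It fails at once if the ring is pressed down to its stop (more than 11 of its 12 mm) (value of joint ring_float above 0.011 m).
It fails at once if the ring is lifted by more than 5 mm (value of joint ring_float below -0.005 m).
It fails at once if a loose thing is moved by more than 15 mm, lifted or tipped (distance of any of socket, tape, carton, grease from where it was at the start of the episode above 0.015 m or angle between any of socket, tape, carton, grease's own z axis and vertical above 0.3 rad).
It also fails if it takes over 69 s, if anything falls off the work surface, if the arm or the gripper's body presses on something with over 40 N, if the wrist force passes 120 N, or if a joint passes its speed limit or range.

## Working session

There is one attempt and no reset: what is moved stays moved. The work goes in short steps, each a Python script; the robot and the scene stay as the last script left them, time stands still between calls to the robot, and variables do not carry over. Pictures are saved under pics/ and viewed, at most 10 in all, crops included, and the job is handed in when it is done.

```bash
mkdir -p pics; ls; python3 - <<'E'
from station import ctrl,get_state,vision,models
import cv2,numpy as np
s=get_state();print(s['time'],s['tcp_pos'],s['eef_rot'],s['width'],ctrl.pinch_z)
a,da=vision.grab_frame("top");cv2.imwrite("pics/top.png",a);np.save("top_d.npy",da)
for t in["cradle","ring_float","socket","roller0","tape","carton","grease"]:
    print(t,[(np.round(r["point"]),round(r["p"],2)) for r in models.recognise("top",t)][:4])
b,db=vision.grab_frame("scene");cv2.imwrite("pics/scene.png",b);np.save("scene_d.npy",db)
i=vision.camera_info("top");print(i)
cv2.imwrite("pics/top_scene.png",cv2.resize(np.vstack([a,b]),(768,1152))[:1,:1])
E
```

```text
pics
0.0 [0.27890918 0.5587509  0.23043602] [-1.78216590e-04  2.29338131e-01  9.73346405e-01 -8.75449335e-04] 0.0854530823043549 -0.0187
cradle [(array([283., 175.]), 0.71)]
ring_float [(array([293., 151.]), 0.96)]
socket [(array([282., 174.]), 0.53)]
roller0 [(array([276., 214.]), 0.75), (array([244., 172.]), 0.7), (array([300., 209.]), 0.66), (array([251., 201.]), 0.64)]
tape [(array([374., 174.]), 0.71)]
carton [(array([221., 235.]), 0.69)]
grease [(array([135., 212.]), 0.9), (array([195., 179.]), 0.69), (array([148., 168.]), 0.57), (array([298., 162.]), 0.37)]
{'mtx': array([[352.05556932,   0.        , 258.34769196],
       [  0.        , 352.05556932, 196.62138373],
       [  0.        ,   0.        ,   1.        ]]), 'dist_coeffs': array([-0.08246601,  0.        ,  0.        ,  0.        ,  0.        ]), 'R': array([[ 2.57601138e-02, -9.99667780e-01,  8.63895277e-04],
       [-9.95184086e-01, -2.57263158e-02, -9.45874856e-02],
       [ 9.45782865e-02,  1.57684956e-03, -9.95516178e-01]]), 't': array([0.0230273 , 0.56110776, 0.8258832 ])}
```

View pics/top.png

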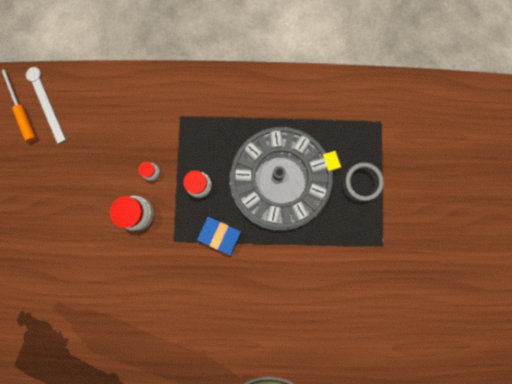

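View pics/scene.png

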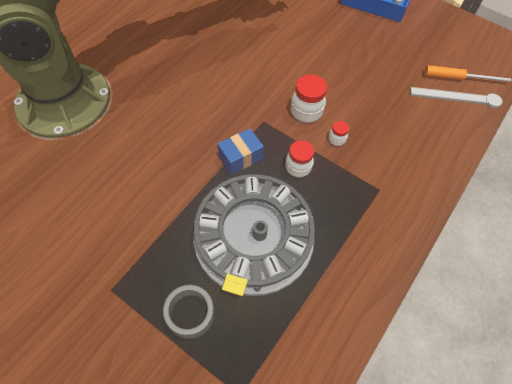

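Top view: the ring is centred near (281,178), with the yellow lug at (332,160), the tape at (364,182) and the carton at (219,235). There are three red-capped jars: (197,184) is middle-sized, (135,212) large and (148,170) small. The grease is therefore (197,184). Next I fit the ring pose from depth plus the lug.

```bash
cat > h.py <<'E'
import numpy as np,cv2
from station import ctrl,get_state,vision,models
from scipy.optimize import least_squares
from scipy.spatial.transform import Rotation as Rn
def cloud(cam,img,d,pose=None):
    i=vision.camera_info(cam);h,w=d.shape
    uv=np.stack(np.meshgrid(np.arange(w),np.arange(h)),-1).reshape(-1,1,2).astype(float)
    n=cv2.undistortPoints(uv,i["mtx"],np.array(i["dist_coeffs"]))[:,0]
    P=np.c_[n,np.ones(len(n))]*d.reshape(-1,1)
    if "R" in i: W=(P-i["t"])@i["R"]
    else:
        H=i["hand_eye"];q=pose[1];T=P@H[:3,:3].T+H[:3,3]
        W=T@Rn.from_quat([q[1],q[2],q[3],q[0]]).as_matrix().T+pose[0]
    W[d.ravel()<=0]=np.nan
    return W.reshape(h,w,3)
def fit(W,img,c0):
    """rollers = bright high pixels; returns centre, angle of roller 0, top z"""
    b,g,r=[img[...,k].astype(int) for k in range(3)]
    yel=(r>150)&(g>150)&(b<90)
    rad=np.hypot(W[...,0]-c0[0],W[...,1]-c0[1])
    m=(W[...,2]>.062)&(W[...,2]<.078)&(rad<.125)&(rad>.06)&~yel
    P=W[m]; Y=W[yel&(rad<.17)]; Y=np.median(Y,0)
    a0=np.arctan2(Y[1]-c0[1],Y[0]-c0[0])
    def res(p):
        out=[]
        v=P[:,:2]-p[:2];a=np.arctan2(v[:,1],v[:,0])-p[2];k=np.round(a/np.radians(40))
        th=p[2]+k*np.radians(40);u=np.c_[np.cos(th),np.sin(th)]
        l=(v*u).sum(1)-.09;t=v[:,1]*u[:,0]-v[:,0]*u[:,1]
        return np.r_[t,.4*l]
    s=least_squares(res,[*c0,a0],loss="soft_l1",f_scale=.006)
    p=s.x;v=P[:,:2]-p[:2]
    print("n",len(P),"lug ang",np.degrees(a0),"lug",Y,"rms",np.sqrt(np.mean(res(p)**2)),"z95",np.percentile(P[:,2],[50,90,97]))
    return p
E
python3 - <<'E'
from h import *
img=cv2.imread("pics/top.png");W=cloud("top",img,np.load("top_d.npy"))
print(W[178,300],W[165,281],W[300,100],W[184,197])
b=img.astype(int)
c0=np.nanmean([W[133,278],W[223,278],W[178,236],W[178,326]],0)[:2];print(c0)
p=fit(W,img,c0);print(p[:2],np.degrees(p[2]))
img=cv2.imread("pics/scene.png");W=cloud("scene",img,np.load("scene_d.npy"))
q=fit(W,img,p[:2]);print(q[:2],np.degrees(q[2]))
s=get_state()
# above centre
ori=[0,0,1,0]
for o in ([0,0,1,0],[0,1,0,0],s["eef_rot"]):
    for rr in [(0,0,.3)]+[(.09*np.cos(t),.09*np.sin(t),.065) for t in np.radians([0,90,180,270])]:
        j=ctrl.ik([p[0]+rr[0],p[1]+rr[1],rr[2]],o);print(None if j is None else np.round(j,2))
E
```

```text
[ 0.60958745 -0.06362968  0.0195895 ] [ 0.64057639 -0.01625249  0.02028555] [0.29508989 0.42317877 0.00387613] [0.58137819 0.17928217 0.07355948]
[ 0.6020957  -0.01120321]
n 1994 lug ang -69.13978006286172 lug [ 0.64806989 -0.131849    0.06162195] rms 0.009342139594850182 z95 [0.06704865 0.07064904 0.07181289]
[ 0.6056587  -0.01476548] -70.52087468062291
n 2091 lug ang -71.22768301921195 lug [ 0.64922217 -0.14293528  0.0604322 ] rms 0.007332651514322304 z95 [0.06690135 0.06993521 0.07095457]
[ 0.60491843 -0.0169561 ] -70.69908201635286
[ 0.05  0.43 -0.11  1.44  0.05  1.28  1.51]
[ 0.1   0.76 -0.21  1.49  0.19  0.91  1.4 ]
[-0.02  0.66 -0.23  1.74  0.2   0.77  1.22]
[ 0.12  0.55 -0.2   1.99  0.18  0.62  1.37]
[ 0.25  0.66 -0.19  1.73  0.16  0.77  1.55]
[-0.33  0.47  0.52  1.44 -0.24  1.29 -1.36]
[-0.29  0.82  0.53  1.49 -0.47  0.95 -1.2 ]
[-0.42  0.69  0.43  1.75 -0.39  0.79 -1.38]
[-0.29  0.58  0.42  2.   -0.38  0.64 -1.2 ]
[-0.21  0.73  0.57  1.74 -0.51  0.83 -0.96]
[-0.06  0.43  0.07  1.44 -0.03  1.28  1.12]
[ 0.03  0.76 -0.07  1.49  0.06  0.9   1.04]
[-0.09  0.65 -0.13  1.74  0.11  0.76  0.84]
[ 0.04  0.54 -0.09  1.99  0.08  0.61  1.01]
[ 0.18  0.66 -0.08  1.73  0.07  0.76  1.18]
```

Both cameras agree within about 2 mm: centre (0.605, -0.016), roller 0 at about -70.6°. I'll move over the ring, shut the fingers, and check with the wrist camera.

```bash
python3 - <<'E'
from h import *
c=np.array([.6053,-.0159])
ctrl.movep([.56,-.016,.30],[0,0,1,0]);ctrl.close_gripper(20)
s=get_state();img,d=vision.grab_frame("wrist");print(s["time"],s["tcp_pos"],s["width"],s["contact_force"])
W=cloud("wrist",img,d,(s["tcp_pos"],s["eef_rot"]))
p=fit(W,img,c);print(p[:2],np.degrees(p[2]))
# project tops with k markers
i=vision.camera_info("wrist");H=i["hand_eye"];q=s["eef_rot"];R=Rn.from_quat([q[1],q[2],q[3],q[0]]).as_matrix()
for k in range(9):
    t=p[2]-k*np.radians(40);X=np.array([p[0]+.09*np.cos(t),p[1]+.09*np.sin(t),.069])
    C=H[:3,:3].T@(R.T@(X-s["tcp_pos"])-H[:3,3])
    u=cv2.projectPoints(C[None],np.zeros(3),np.zeros(3),i["mtx"],np.array(i["dist_coeffs"]))[0].ravel()
    if C[2]>0: cv2.putText(img,str(k),tuple(int(v) for v in u),0,.5,(0,0,255),1);cv2.circle(img,tuple(int(v) for v in u),2,(0,255,0),-1)
cv2.imwrite("pics/w1.png",img)
E
```

```text
3.5167 [ 0.56001073 -0.01602135  0.30001149] -0.00027526412905549437 [ 0.14226537 -0.77024264  0.29453933]
n 2803 lug ang -70.70000254082896 lug [ 0.64625932 -0.13286147  0.05969416] rms 0.0053887223162940225 z95 [0.06694298 0.06891783 0.06962194]
[ 0.60339709 -0.01392477] -71.14283357324535
```

View pics/w1.png

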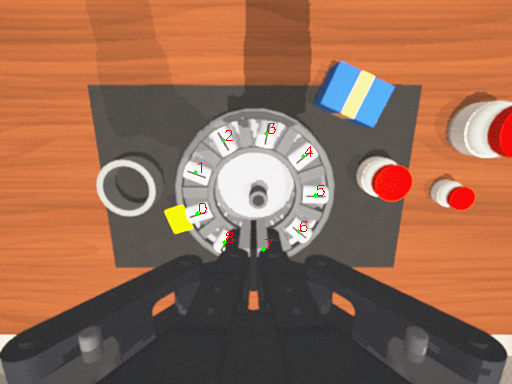

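The wrist view shows every marker sitting on its roller. Roller 0 is at (197,213), beside the yellow lug at (180,219), and the order runs clockwise. Now I touch down on roller 0 to set the height.

```bash
python3 - <<'E'
from h import *
c=np.array([.6045,-.015]);t=np.radians(-70.9);X=c+.09*np.array([np.cos(t),np.sin(t)])
ctrl.movep([*X,.085],[0,0,1,0])
def fz(n=8):
    o=[]
    for _ in range(n): ctrl.pause(.02);o.append(get_state()["contact_force"])
    return np.mean(o,0)
b=fz();print("base",b)
for z in [.072,.070,.069,.068,.067,.066,.065,.064]:
    ctrl.movel([*X,z],max_speed=.03);f=fz()-b;print(z,round(get_state()["tcp_pos"][2],4),f.round(2))
    if f[2]>1.8: break
ctrl.movel([*X,.085],max_speed=.05);print(get_state()["time"],get_state()["tcp_pos"])
E
```

```text
base [0.19706239 0.08959666 0.20189475]
0.072 0.0721 [-0.01 -0.1  -0.04]
0.07 0.07 [-0.42 -0.08  0.  ]
0.069 0.069 [-0.08 -0.15  0.06]
0.068 0.068 [-0.31  0.09  0.37]
0.067 0.067 [-0.38 -0.07  0.83]
0.066 0.066 [-0.15  0.5   1.12]
0.065 0.065 [-0.29  0.71  1.78]
0.064 0.064 [-0.29  0.59  2.19]
8.625 [ 0.63399846 -0.10009145  0.08526683]
```

Contact is at z≈0.0685 with the expected 0.5 N/mm. I'll trace at z=0.0645, about 4 mm of press and 2 N.

```bash
python3 - <<'E'
from h import *
c=np.array([.6045,-.015]);t0=np.radians(-70.9);z=.0645
def pt(k,s=0):  # s: tangent offset clockwise, m
    t=t0-k*np.radians(40);return c+.09*np.array([np.cos(t),np.sin(t)])+s*np.array([np.sin(t),-np.cos(t)])
g=pt(-.5)
ctrl.movel([*g,.085],max_speed=.08);ctrl.pause(.1);b=get_state()["contact_force"]
ctrl.movel([*g,z],max_speed=.04)
for k in range(9):
    F=[]
    for s in (-.015,0,.016):
        ctrl.movel([*pt(k,s),z],max_speed=.05);F.append((get_state()["contact_force"]-b).round(1).tolist())
    print(k,round(get_state()["time"],1),F)
g=pt(8.5);ctrl.movel([*g,z],max_speed=.05);ctrl.movel([*g,.12],max_speed=.1)
ctrl.movep([.56,-.016,.30],[0,0,1,0])
s=get_state();img,d=vision.grab_frame("wrist");print(s["time"])
cv2.imwrite("pics/w2.png",img)
a,_=vision.grab_frame("top");i0=cv2.imread("pics/top.png")
cv2.imwrite("pics/cmp.png",np.hstack([cv2.resize(x[100:260,110:400],(400,221)) for x in (i0,a)]))
E
```

```text
0 11.3 [[0.2, -0.6, 0.6], [1.0, -1.2, 1.5], [-1.1, 0.6, 0.6]]
1 13.1 [[0.2, 0.5, -0.3], [-1.0, 1.0, 1.2], [-1.1, -0.3, 0.3]]
2 14.8 [[0.4, 0.7, 0.3], [1.0, 0.7, 1.3], [-1.1, 0.6, 0.7]]
3 16.5 [[-0.6, 0.2, 1.4], [0.2, 0.9, 1.0], [-0.3, 0.6, -0.7]]
4 18.2 [[-0.9, -0.4, 0.6], [-0.3, -0.4, 1.4], [0.5, 1.8, -0.2]]
5 19.9 [[-1.2, 0.8, 0.2], [-0.6, 0.3, 1.7], [0.9, 0.0, -0.8]]
6 21.6 [[-1.0, -0.1, 0.3], [-0.0, -0.1, 1.5], [-0.1, -0.1, 1.0]]
7 23.4 [[-1.9, 0.7, 0.1], [-0.1, 0.2, 1.7], [0.1, -0.1, -0.6]]
8 25.1 [[0.1, 0.6, 1.0], [-0.0, -0.1, 2.3], [-1.1, -0.0, -0.5]]
27.1167
```

View pics/w2.png

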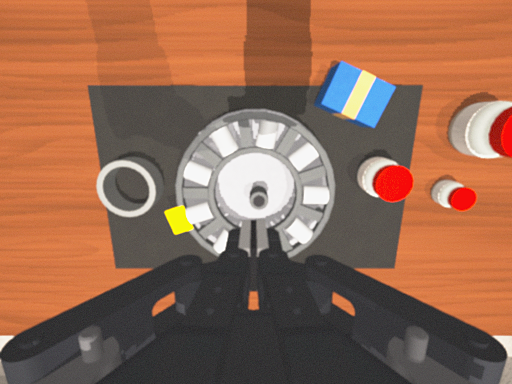

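The stripes have gone out of sight on rollers 0–6, and the loose things are unmoved. Rollers 7 and 8 are partly hidden behind the fingers, so I check them in the top view.

View pics/cmp.png

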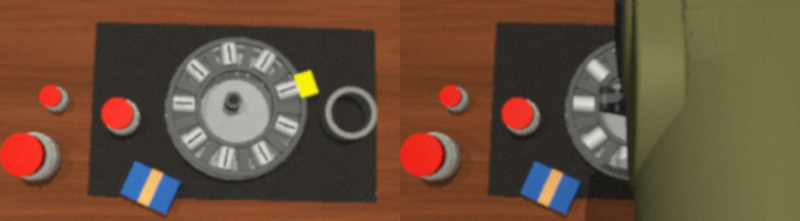

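The arm blocks the top view, so I move it aside and look again.

```bash
python3 - <<'E'
from h import *
ctrl.set_joints([-1.002,0.507,-0.238,1.5,0.126,1.149,-0.155])
a,_=vision.grab_frame("top");print(get_state()["time"],get_state()["tcp_pos"])
cv2.imwrite("pics/top3.png",cv2.resize(a[110:250,180:390],(780,520),interpolation=cv2.INTER_CUBIC))
E
```

```text
29.5583 [0.28053472 0.55862476 0.2317842 ]
```

View pics/top3.png

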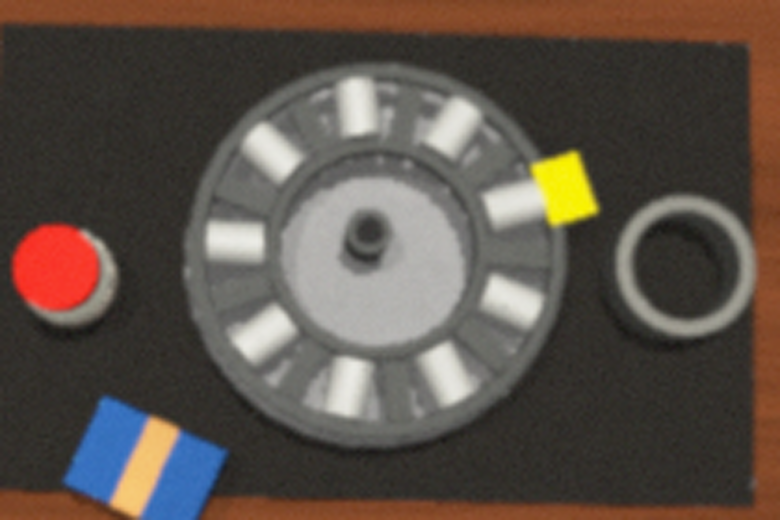

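All nine stripes have rolled off the tops, including roller 8 at (455,125) and roller 7 at (357,107). The loose things stand where they were and the arm is clear.

```bash
python3 -c "
from station import ticket
print(ticket.close_job())"
```

```text
the job is handed in; nothing more can be done
None
```

I traced the ring clockwise from the marked roller, and the black stripes have rolled off the tops of all nine rollers; the press was about 2 N, the loose things look unmoved, the arm finished clear, and the job was handed in at about 30 s with no verdict returned.

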